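Lap a heat-spreader plate and hang up the tool

TASK

Take the lapping tool by its handle bar and lap the aluminium plate on the sprung fixture with one unbroken stroke along its whole length, from the open end to the end with the fence: sole flat and bar square across the plate, pressing lightly and steadily so that the plate stays sunk about 5 mm, never down to its stop, and lifting off only at the fence end. Then hang the tool by its bar on the two-hook stand, letting go only once both ends of the bar are down in their hooks. Press on the fixture with the tool only, and leave the other things where they are.

Things in the scene. Friction and masses are not known exactly. Their poses are not given: they have to be found in the camera images.
- lapper: Lapping tool: flat aluminium block (sole) 34 (x) x 90 (y) x 18 mm tall, abrasive underside; two 10 x 8 mm uprights at y = +-40 mm carry a black handle bar along y. Origin: centre of the sole's underside, z up; starts standing on its sole on the bench. About 0.3 kg; the same after a half turn about z.
- bar_mid (a point): Centre of the handle bar, 74 mm above the sole's underside. The bar is 160 mm long (tool y), 14 mm wide (x), 16 mm tall (66 to 82 mm above the underside). Best gripped here, fingers closing across it along the tool's x; 72 mm are free between the uprights, 48 mm down to the sole.
- bar_end_a (a point): Underside of the handle bar at the tool's y = +62 mm, where it rests in a hook. The bar projects 36 mm past each upright.
- bar_end_b (a point): Underside of the handle bar at the tool's y = -62 mm, where it rests in a hook.
- fixture: Lapping fixture, fixed to the bench: dark base 225 (x) x 120 (y) x 14 mm; over it on springs the aluminium heat-spreader plate, 180 (x) x 80 (y) x 17 mm, its flat top 45 mm above the bench when free; it sinks level. Origin: centre of the base's underside; x runs along the plate from the open end to the fence, z up.
- platen (a joint): How far the sprung plate has sunk, in m: 0 free, 0.010 bottomed. It takes about 1 N to start it and 1.5 N per mm more (8.5 N at 5 mm, 16 N at the bottom); the tool's own weight (about 3 N) counts.
- plate_open_end (a point): Top of the free plate, middle of its edge at the open end (fixture x = -90 mm), where nothing stands above the plate; the point does not sink with it.
- plate_fence_end (a point): Top of the free plate, middle of its edge at the fence end (fixture x = +90 mm); does not sink with it. The fence is an upright steel bar 90 mm wide, 10 mm thick, 12 mm higher than the free plate, its inner face at fixture x = +102 mm.
- stand: Two-hook stand, fixed to the bench: grey base 90 (x) x 170 (y) x 12 mm with two steel J-hooks at y = +-62 mm, seats 100 mm above the bench, open upwards. Origin: centre of the base's underside, z up; the hung bar lies along the stand's y above the origin, the sole hanging between the hooks (114 mm free), 34 mm above the bench.
- seat_a (a point): Middle of the flat seat of the hook at the stand's y = +62 mm. Each hook is 10 mm wide along y, its throat 28 mm (x = -14 to +14 mm) between front lip and back post, both 12 mm higher than the seat.
- seat_b (a point): Middle of the flat seat of the hook at the stand's y = -62 mm, the same as the other.
- board: bystander: dark circuit board 110 x 160 mm on four 25 mm standoffs; origin: centre of its underside.
- reel: bystander: grey flanged reel, 60 mm across, 50 mm tall; origin: centre of its underside.
- mug: bystander: white mug, 80 mm across, 90 mm tall; origin: centre of its underside.
- heatsink: bystander: finned aluminium heat sink 70 x 100 x 37 mm; origin: centre of its underside.
- driver: bystander: screwdriver 180 mm long, lying flat; origin: under its middle.
- enclosure: bystander: grey plastic case 75 x 110 x 36 mm with three dark knobs (44 mm to their tops); origin: centre of its underside.
- parts_tray: bystander: black divided tray 160 x 120 x 40 mm; origin: centre of its underside.
There are look-alikes about, which are no part of the job. What is shaped like the lapper but purple or red is not meant.

How it is judged:
On the way, in this order (a step that is already met when the one before it is completed fails the run):
1. the tool's sole presses flat and square on the plate at the open end, plate sunk 2.5 to 8 mm (x of lapper in the frame of fixture between -0.095 and -0.045 m and y of lapper in the frame of fixture between -0.025 and 0.025 m and value of joint platen between 0.0025 and 0.008 m and contact force between lapper and fixture above 2 N and angle between the z axis of lapper and the z axis of fixture, either way round below 0.12 rad and angle between the y axis of lapper and the y axis of fixture, either way round below 0.25 rad), for 0.1 s.
2. the stroke goes on past the open end, plate still sunk 2.5 to 8 mm under the tool (x of lapper in the frame of fixture between -0.045 and -0.02 m and y of lapper in the frame of fixture between -0.025 and 0.025 m and value of joint platen between 0.0025 and 0.008 m and contact force between lapper and fixture above 2 N and angle between the z axis of lapper and the z axis of fixture, either way round below 0.12 rad and angle between the y axis of lapper and the y axis of fixture, either way round below 0.25 rad), for 0.1 s.
3. the stroke goes on up to the middle, plate still sunk 2.5 to 8 mm under the tool (x of lapper in the frame of fixture between -0.02 and 0.005 m and y of lapper in the frame of fixture between -0.025 and 0.025 m and value of joint platen between 0.0025 and 0.008 m and contact force between lapper and fixture above 2 N and angle between the z axis of lapper and the z axis of fixture, either way round below 0.12 rad and angle between the y axis of lapper and the y axis of fixture, either way round below 0.25 rad), for 0.1 s.
4. the stroke goes on past the middle, plate still sunk 2.5 to 8 mm under the tool (x of lapper in the frame of fixture between 0.005 and 0.03 m and y of lapper in the frame of fixture between -0.025 and 0.025 m and value of joint platen between 0.0025 and 0.008 m and contact force between lapper and fixture above 2 N and angle between the z axis of lapper and the z axis of fixture, either way round below 0.12 rad and angle between the y axis of lapper and the y axis of fixture, either way round below 0.25 rad), for 0.1 s.
5. the stroke goes on towards the fence, plate still sunk 2.5 to 8 mm under the tool (x of lapper in the frame of fixture between 0.03 and 0.055 m and y of lapper in the frame of fixture between -0.025 and 0.025 m and value of joint platen between 0.0025 and 0.008 m and contact force between lapper and fixture above 2 N and angle between the z axis of lapper and the z axis of fixture, either way round below 0.12 rad and angle between the y axis of lapper and the y axis of fixture, either way round below 0.25 rad), for 0.1 s.
6. the stroke goes on at the fence end, plate still sunk 2.5 to 8 mm under the tool (x of lapper in the frame of fixture between 0.055 and 0.092 m and y of lapper in the frame of fixture between -0.025 and 0.025 m and value of joint platen between 0.0025 and 0.008 m and contact force between lapper and fixture above 2 N and angle between the z axis of lapper and the z axis of fixture, either way round below 0.12 rad and angle between the y axis of lapper and the y axis of fixture, either way round below 0.25 rad), for 0.1 s.
7. both ends of the bar lie down in the two hooks while the gripper still holds the tool (z of bar_end_a in the frame of stand between 0.095 and 0.105 m and x of bar_end_a in the frame of stand between -0.014 and 0.014 m and z of bar_end_b in the frame of stand between 0.095 and 0.105 m and x of bar_end_b in the frame of stand between -0.014 and 0.014 m and y of bar_mid in the frame of stand between -0.016 and 0.016 m and contact force between the fingers and lapper above 1 N), for 0.1 s.
At the end, for the whole second after the job is handed in: The tool hangs at rest and upright (within 0.15 rad) on the stand, both ends of its bar on the seats of the two hooks (undersides within 4 mm of seat height, between lip and post), its middle within 16 mm of the stand's middle; the sprung plate is free again (z of bar_end_a in the frame of stand between 0.095 and 0.104 m and x of bar_end_a in the frame of stand between -0.014 and 0.014 m and z of bar_end_b in the frame of stand between 0.095 and 0.104 m and x of bar_end_b in the frame of stand between -0.014 and 0.014 m and y of bar_mid in the frame of stand between -0.016 and 0.016 m and angle between lapper's own z axis and vertical below 0.15 rad and linear speed of lapper below 0.02 m/s and contact force between lapper and stand above 1 N and value of joint platen below 0.001 m); the robot touches nothing.
It fails at once if the sprung plate is pressed down hard to its stop (sunk more than 9.3 mm) (value of joint platen above 0.0093 m).
It fails at once if the stroke is broken: the tool is off the plate, or only resting on it, low over the plate's middle (x of lapper in the frame of fixture between -0.035 and 0.035 m and y of lapper in the frame of fixture between -0.04 and 0.04 m and z of lapper in the frame of fixture between 0.03 and 0.06 m and value of joint platen below 0.001 m).
It fails at once if the robot itself, not the tool, presses on the fixture (contact force between any of the fingers, the arm and fixture above 3 N).
It fails at once if a bystander is moved by more than 30 mm (distance of any of board, reel, mug, heatsink, driver, enclosure, parts_tray from where it was at the start of the episode above 0.03 m).
It also fails if it takes over 58 s, if anything falls off the work surface, if the arm or the gripper's body presses on something with over 40 N, if the wrist force passes 120 N, or if a joint passes its speed limit or range.

ROBOT

A 6-joint arm with a two-finger parallel gripper is mounted at the origin on the work surface. World frame = base frame: x ahead of the robot, y to its left, z up, the work surface at z = 0. Lengths are in m, angles in rad, forces in N, time in s.
With the tool pointing down it reaches from about 0.275 to 0.875 m from the base axis. Payload 12.5 kg.
Tool frame: the origin (TCP) lies between the finger pads; the fingertips stand ahead of it and the grasp point (between the pads) lies 2 mm behind it (robot.tcp_to_tips is the z of the fingertips in the tool frame, in m); z points along the fingers, y is the direction in which the jaws open and shut (so a half turn about z gives the same grasp; the last joint's range is limited). The gripper opens to 85 mm and grips with 20 to 120 N. Pads are 22 mm wide; open, the fingers measure 114 mm over their backs; the gripper's body (76 mm by 85 mm) begins 54 mm behind the grasp point. The pads swing forward as they close: fully open they stand 13 mm farther back than shut.
Start: joints at [-1.297, 0.351, 1.652, -0, 1.139, -0.085], TCP at [0.193, -0.515, 0.218] pointing down, gripper open.
Joint ranges: [-2.75, 2.75], [-0.79, 2.1], [0.01, 2.65], [-1.57, 4.71], [0.07, 3.14], [-2.87, 2.87]. Speed limits (rad/s): [2.22, 2.22, 2.79, 3.14, 3.14, 3.14].

INTERFACE

Orientations are given as a 3x3 rotation matrix whose columns are the frame's x, y, z axes.
In Python, from cell import robot gives the robot as it stands.
- The arm moves only by the shell command python3 -m handwheel 'ROWS' [OPENING]. ROWS is JSON, a list of rows, each a list of 4 numbers: the shift along the tool's x, y, z in mm, then the turn about the tool's z in rad. A call has 1 to 20 rows; each row shifts and turns the commanded pose from where the row before left it, along the tool's axes as they then stand; what a row does not reach is not made up. A row lasts 1/10 s, in which the tool goes at most 50 mm and 8.59 degrees, less where a joint would pass 70% of its speed; a pose out of reach is approached as far as the arm can. A call with a gripper value outside its range is refused whole. OPENING is the closure, from -1 (fully open) to 1 (shut), set as the call begins (- or left out, the last holds). The fingers move at their own pace and stop on an object; the grip force is fixed at half the most. Time passes only in rows, so rows that do not move let the fingers close. It gives the time, the measured TCP pose, the force and the opening at its end, in the units of the state.
- robot.state(): the state, without advancing time (a new reading comes with each control period).
- robot.snapshot(name): name is "scene" or "side" or "wrist"; returns (picture, depth): 384x512x3 uint8, red, green, blue; 384x512 float32, m along the optical axis (not along the pixel's ray), 0 where there is no reading.
- robot.camera_model(name): a dict with "vfov" (degrees; the focal length in pixels is half the picture's height over the tangent of half this angle, whatever the lens; pixels are square), "cx", "cy" (the principal point, pixels), "k1" (the pictures are not rectified: a ray, as slopes to the right and down, at radius r is drawn at 1 + k1 r^2 times it, then the intrinsics apply), "R" (3x3) and "t" (3): a world point X has camera coordinates R X + t. Camera axes: x right, y down, z forward; pixel columns grow to the right and rows downward; lengths in m; the calibration is good to about 2 mm. A picture is of the moment at which its call begins: read the wrist's pose just before it. camera_model takes no time and is no camera call; for the wrist camera it gives the pose at the moment of the call.
- robot.finish_job(): hands the job in, once; it reports no verdict.
The state is a dict: "time_s": time; "qpos": joint angles; "qd": joint speeds; "joint_efforts": joint torques, N m; "tcp_pos": TCP position; "ee_rot": TCP orientation; "force": force on the tool from outside, world axes, zero at the start; "torque": the same for the moment, N m; "opening": finger opening in m.
Only numpy, scipy, OpenCV 4.12 (cv2) and the standard library are available. Lean on these libraries where they do the work, as an engineer would, in place of code of your own. Each camera call takes 0.05 s, during which the arm holds its last target.

## Working session

There is one attempt and no reset: what is moved stays moved. The work goes in short steps, Python scripts to look and compute and a shell command to move; the robot and the scene stay as the last step left them, time stands still between calls to the robot, and variables do not carry over. Pictures are saved under pics/ and viewed, and the job is handed in when it is done.

```bash
ls; mkdir -p pics
cat > h.py <<'E'
import numpy as np, cv2
from cell import robot
def snap(name,fn):
    m=robot.camera_model(name); p,d=robot.snapshot(name)
    cv2.imwrite(f'pics/{fn}.png',p[:,:,::-1]); np.savez(f'pics/{fn}.npz',p=p,d=d,**{k:np.array(v) for k,v in m.items()})
    return p,d,m
def load(fn):
    z=np.load(f'pics/{fn}.npz'); return z['p'],z['d'],{k:z[k] for k in z.files if k not in 'pd'}
def pts(m,uv,z):
    """pixels (N,2), depth (N,) -> world"""
    uv=np.atleast_2d(np.array(uv,float)); f=192/np.tan(np.radians(float(m['vfov']))/2)
    K=np.array([[f,0,m['cx']],[0,f,m['cy']],[0,0,1]],float)
    s=cv2.undistortPointsIter(uv[:,None],K,np.array([float(m['k1']),0,0,0]),None,None,(3,50,1e-9))[:,0]
    c=np.c_[s,np.ones(len(s))]
    R=np.array(m['R']);t=np.array(m['t'])
    if z is None: return (c@R),(-R.T@t)
    return (c*np.atleast_1d(z)[:,None]-t)@R
def cloud(m,d):
    v,u=np.mgrid[0:384,0:512]; return pts(m,np.c_[u.ravel(),v.ravel()],d.ravel()).reshape(384,512,3)
def atz(m,uv,z):
    r,o=pts(m,uv,None); return o+r*((z-o[2])/r[:,2])[:,None]
def crop(fn,u0,v0,u1,v1,s):
    p=cv2.imread(f'pics/{fn}.png')[v0:v1,u0:u1]
    cv2.imwrite(f'pics/{fn}_c{u0}_{v0}.png',cv2.resize(p,None,fx=s,fy=s,interpolation=cv2.INTER_CUBIC))
E
python3 - <<'E'
from h import *
for n in ['scene','side','wrist']:
    p,d,m=snap(n,n+'0'); print(n,m)
s=robot.state();print(s, robot.tcp_to_tips)
E
```

```text
pics
scene {'vfov': 46.45380024559957, 'cx': 252.73584175249155, 'cy': 190.6211299860115, 'k1': -0.10648152422115156, 'R': array([[ 0.8501286 ,  0.52655879,  0.00414635],
       [ 0.45684499, -0.73361417, -0.50309333],
       [-0.2618664 ,  0.42958827, -0.86422214]]), 't': array([-0.48664598, -0.20724591,  1.72013613])}
side {'vfov': 44.04486883453886, 'cx': 262.02833828084545, 'cy': 198.3745620059135, 'k1': 0.037851209352267295, 'R': array([[ 0.99960937, -0.02470181,  0.01307363],
       [-0.00171106, -0.52099418, -0.85355851],
       [ 0.02789573,  0.85320272, -0.52083294]]), 't': array([-0.55430428,  0.07272043,  1.7973972 ])}
wrist {'vfov': 69.00033627716626, 'cx': 259.2259398915928, 'cy': 191.83602629018978, 'k1': -0.02512550695151965, 'R': array([[ 0.35099757, -0.93637553, -0.00125163],
       [-0.89887171, -0.33731328,  0.27973096],
       [-0.26235542, -0.09705983, -0.96007761]]), 't': array([-0.54930911, -0.03595316,  0.37883778])}
{'time_s': 0.15, 'qpos': array([-1.29660287e+00,  3.51119636e-01,  1.65223573e+00,  1.44283377e-05,
        1.13910240e+00, -8.45738865e-02]), 'qd': array([ 7.39997944e-04, -9.97869155e-04, -1.52304532e-03, -5.08217800e-04,
        2.27576767e-06,  2.19581403e-03]), 'joint_efforts': array([ 4.26149900e-04, -5.06248677e+01, -2.91502011e+01, -7.93828235e-05,
        3.31422023e-03, -5.03037931e-07]), 'tcp_pos': array([ 0.19308963, -0.5147269 ,  0.21789389]), 'ee_rot': array([[ 9.36332477e-01,  3.51114572e-01, -2.21633594e-04],
       [ 3.51114632e-01, -9.36332108e-01,  8.36349572e-04],
       [ 8.61318725e-05, -8.60920064e-04, -9.99999626e-01]]), 'force': array([ 0.40715004,  0.73476082, -0.04760025]), 'torque': array([-0.02318858, -0.01670497,  0.00990477]), 'opening': 0.08536058701743439} 0.017
```

View pics/scene0.png

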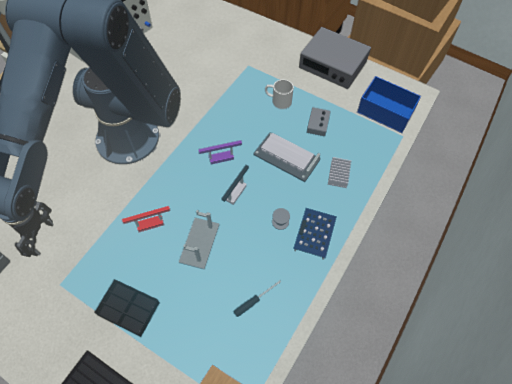

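View pics/side0.png

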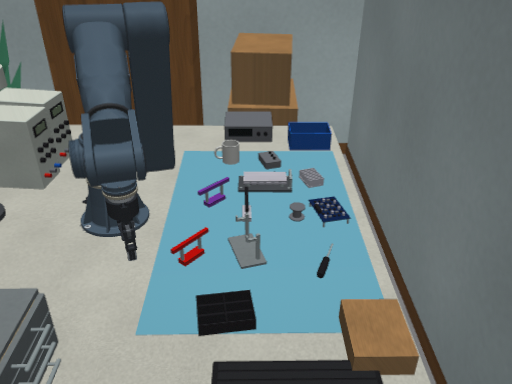

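View pics/wrist0.png

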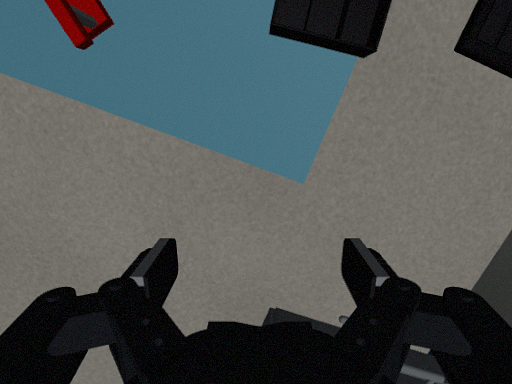

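Scene picture: three lapper-shaped tools, black-barred with a grey sole at (236,185), purple at (220,152) and red at (148,217). By the description the black/aluminium one is meant. Fixture is at (287,156), stand at (200,239), reel (281,218), board (316,233), mug (282,93). I'll check close crops.

Run:
```python
from h import *
crop('scene0',170,120,340,290,4.4)
crop('side0',200,150,330,280,4.6)
```

```text
(no output)
```

View pics/scene0_c170_120.png

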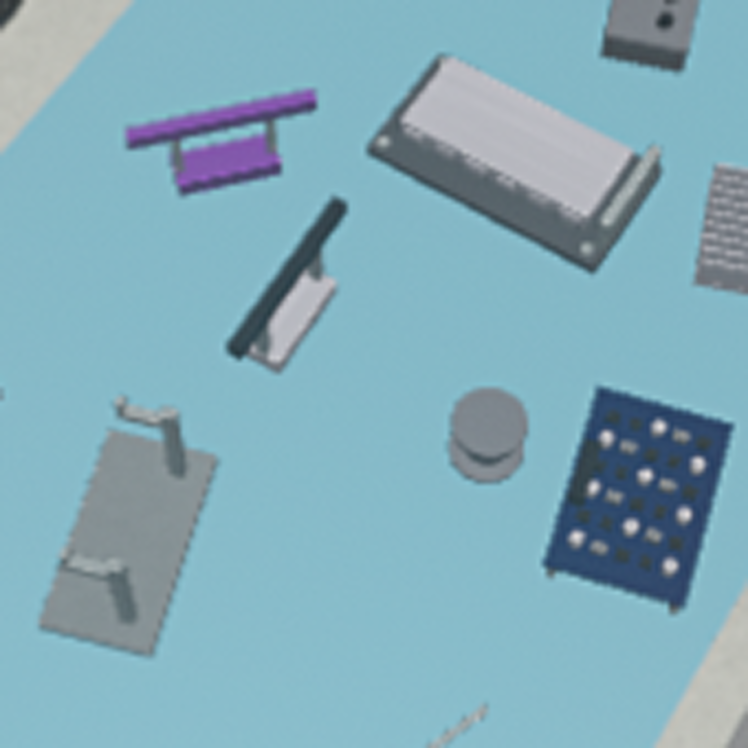

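View pics/side0_c200_150.png

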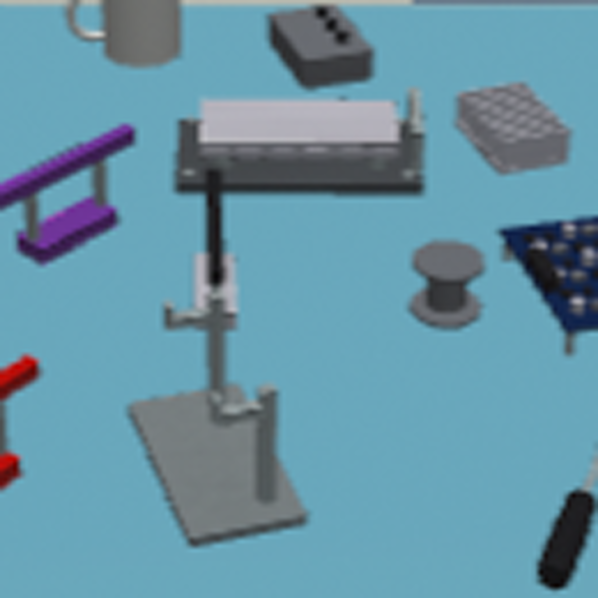

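Black-barred tool with a bare aluminium sole at scene (236,185) is confirmed. The fence is on the right end of the fixture, near scene (313,163). Now rough positions.

Run:
```python
from h import *
p,d,m=load('scene0')
def c(l): return np.array(l,float)/4.4+[170,120]-.39
def show(n,l,z):
    P=atz(m,c(l),z); print(n,np.round(P[:,:2],3).tolist(), 'mean',np.round(P.mean(0)[:2],3)); return P
b=show('bar',[(337,203),(236,347)],.078); v=b[1]-b[0];print(np.linalg.norm(v),np.degrees(np.arctan2(v[1],v[0])))
f=show('fixbase',[(370,150),(440,57),(660,165),(597,265)],.014)
for i,j in((0,3),(1,2),(0,1)): v=f[j]-f[i];print(np.linalg.norm(v),np.degrees(np.arctan2(v[1],v[0])))
f=show('plate',[(400,122),(445,57),(635,155),(585,222)],.045)
for i,j in((0,3),(1,2),(0,1)): v=f[j]-f[i];print(np.linalg.norm(v),np.degrees(np.arctan2(v[1],v[0])))
f=show('stand',[(110,430),(217,457),(152,653),(40,627)],.012)
for i,j in((0,3),(1,2),(0,1)): v=f[j]-f[i];print(np.linalg.norm(v),np.degrees(np.arctan2(v[1],v[0])))
f=show('reel',[(489,418)],.05)
f=show('purple',[(130,140),(315,100)],.078)
C=cloud(m,d)
for n,u,v in(('bar',288,275),('plate',515,140),('standbase',120,550)):
    u,v=c((u,v));print(n,C[int(round(v)),int(round(u))])
```

```text
bar [[0.491, 0.088], [0.495, -0.063]] mean [0.493 0.012]
0.15145075416462653 -88.26807565270089
fixbase [[0.463, 0.184], [0.463, 0.3], [0.679, 0.301], [0.681, 0.185]] mean [0.571 0.242]
0.21780591750602124 0.2823049865087032
0.21611304786877625 0.11081739289516675
0.11651085283156651 90.0601429576925
plate [[0.48, 0.203], [0.478, 0.281], [0.663, 0.277], [0.659, 0.197]] mean [0.57 0.24]
0.1789208472979071 -1.7677893005478753
0.1853728745792049 -1.2299945487219186
0.07870673922309583 92.03548690179886
stand [[0.429, -0.148], [0.513, -0.124], [0.562, -0.282], [0.48, -0.31]] mean [ 0.496 -0.216]
0.16898619486206862 -72.55366060686458
0.16585585822601417 -72.91380010297165
0.08761215026034243 16.489889895609235
reel [[0.683, -0.001]] mean [ 0.683 -0.001]
purple [[0.316, 0.051], [0.421, 0.164]] mean [0.369 0.108]
bar [0.4944287  0.01042106 0.08029008]
plate [0.5708261  0.24054765 0.04403914]
standbase [ 0.49558146 -0.22797419  0.01109436]
```

```bash
python3 - <<'E'
from h import *
p,d,m=load('wrist0'); s=robot.state(); T=np.array(s['ee_rot'])
o=-m['R'].T@m['t']; print('cam in tool',T.T@(o-s['tcp_pos'])); print('R cam axes in tool (cols x,y,z)\n',np.round(T.T@m['R'].T,3))
E
python3 -m handwheel '[[0,0,-25,-0.1346],[0,0,-25,-0.1346],[0,0,-25,-0.1346],[0,0,-25,-0.1346],[0,0,0,-0.1346],[0,0,0,-0.1346],[0,0,0,-0.1346],[0,0,0,-0.1346],[0,0,0,-0.1346],[0,0,0,0],[0,0,0,0]]'
```

```text
cam in tool [ 7.13317306e-02 -1.00296687e-04 -1.55183290e-01]
R cam axes in tool (cols x,y,z)
 [[-0.   -0.96 -0.28]
 [ 1.   -0.   -0.  ]
 [ 0.   -0.28  0.96]]
time_s: 1.25
tcp_pos: [0.1931, -0.5149, 0.3181]
ee_rot: [[0.005, 1.0, -0.0], [1.0, -0.005, 0.0], [0.0, -0.0, -1.0]]
force: [0.5, 0.5, -0.0]
opening: 0.0853
```

```bash
python3 -m handwheel '[[36,30,0,0.0005],[36,30,0,0],[36,30,0,0],[36,30,0,0],[36,30,0,0],[36,30,0,0],[36,30,0,0],[36,30,0,0],[36,30,0,0],[36,30,0,0],[0,0,0,0],[0,0,0,0]]'
python3 - <<'E'
from h import *
snap('wrist','w1')
E
```

```text
time_s: 2.45
tcp_pos: [0.4937, -0.1546, 0.318]
ee_rot: [[0.002, 1.0, -0.001], [1.0, -0.002, -0.0], [-0.0, -0.001, -1.0]]
force: [-0.0, -1.0, 0.0]
opening: 0.0852
```

View pics/w1.png

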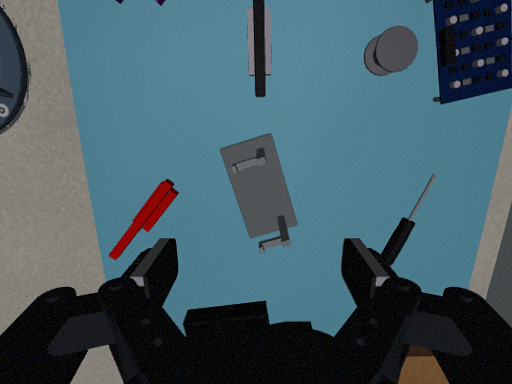

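The stand base is at (258,185) with its hooks near (250,161) and (275,241). The lapper bar is at (260,50). I'll enlarge the stand.

Run:
```python
from h import *
crop('w1',205,125,315,260,4.4)
```

```text
(no output)
```

View pics/w1_c205_125.png

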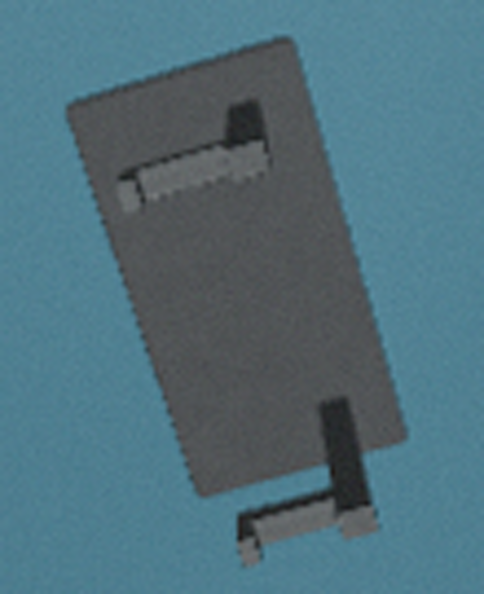

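Run:
```python
from h import *
p,d,m=load('w1')
def c(l): return np.array(l,float)/4.4+[205,125]-.39
b=atz(m,c([(70,102),(295,38),(408,440),(200,495)]),.012); print('base',b.round(4)[:,:2].tolist(),b.mean(0).round(4))
for i,j in((0,3),(1,2),(0,1),(3,2)): v=b[j]-b[i];print(np.linalg.norm(v).round(4),np.degrees(np.arctan2(v[1],v[0])).round(2))
s=atz(m,c([(186,178),(297,521)]),.100); print('seats',s.round(4).tolist(),s.mean(0)); v=s[1]-s[0];print(np.linalg.norm(v),np.degrees(np.arctan2(v[1],v[0])))
s=atz(m,c([(130,193),(250,160),(249,553),(358,521)]),.112); print('tips',s.round(4).tolist(),s.mean(0))
v=s[3]-s[1];print(np.linalg.norm(v),np.degrees(np.arctan2(v[1],v[0])))
v=s[2]-s[0];print(np.linalg.norm(v),np.degrees(np.arctan2(v[1],v[0])))
C=cloud(m,d)
for n,q in(('s1',(186,178)),('s2',(297,521)),('base',(220,320)),('post',(250,160)),('post2',(358,521))):
    u,v=np.round(c(q)).astype(int);print(n,C[v,u].round(4))
q=C[(C[...,2]>.06)&(C[...,2]<.13)&(abs(C[...,0]-.496)<.08)&(abs(C[...,1]+.217)<.12)]
s=q[abs(q[:,2]-.100)<.004];print(len(q),len(s)); 
for sel in (s[s[:,1]>-.217],s[s[:,1]<-.217]): print(sel.mean(0),sel.min(0),sel.max(0))
# lapper
crop('w1',225,0,300,105,5)
```

```text
base [[0.4301, -0.1422], [0.514, -0.1188], [0.5615, -0.2788], [0.477, -0.303]] [ 0.4956 -0.2107  0.012 ]
0.1675 -73.75
0.1669 -73.47
0.0871 15.55
0.0879 15.98
seats [[0.4771, -0.1544, 0.1], [0.5126, -0.2707, 0.1]] [ 0.49482162 -0.21252702  0.1       ]
0.1215940401830278 -73.0401264212339
tips [[0.4608, -0.1566, 0.112], [0.4967, -0.1467, 0.112], [0.4964, -0.2761, 0.112], [0.5317, -0.2647, 0.112]] [ 0.49641346 -0.21104009  0.112     ]
0.12308142598138809 -73.4696793231613
0.12473052935984648 -73.4158205014878
s1 [ 0.4772 -0.1546  0.0983]
s2 [ 0.5124 -0.271   0.0993]
base [ 0.4863 -0.2274  0.0113]
post [ 0.4961 -0.1471  0.1103]
post2 [ 0.5317 -0.2645  0.1124]
720 333
[ 0.47703718 -0.15178922  0.09952637] [ 0.45835677 -0.16013662  0.09624968] [ 0.50159104 -0.14044324  0.10346965]
[ 0.51363916 -0.26924188  0.09936925] [ 0.49325763 -0.27978937  0.09612042] [ 0.53875505 -0.25924659  0.10394492]
```

View pics/w1_c225_0.png

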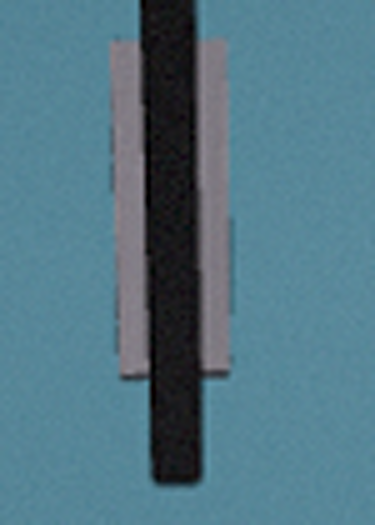

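```bash
python3 -m handwheel '[[42,5,0,0.002],[42,5,0,0],[42,5,0,0],[42,5,0,0],[42,5,0,0],[42,5,0,0],[42,5,0,0],[0,0,0,0],[0,0,0,0]]'
python3 - <<'E'
from h import *
snap('wrist','w2')
E
```

```text
time_s: 3.4
tcp_pos: [0.5293, 0.1379, 0.3182]
ee_rot: [[0.004, 1.0, -0.0], [1.0, -0.004, -0.0], [-0.0, -0.0, -1.0]]
force: [0.3, -0.9, 0.1]
opening: 0.0852
```

View pics/w2.png

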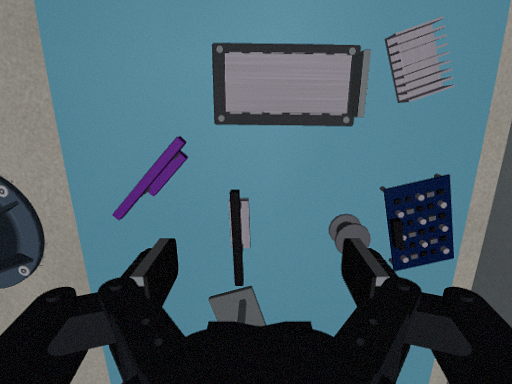

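Fixture seen square, plate spanning (224,52)–(354,117), fence at (364,83). The lapper bar runs from (235,190) to (239,284).

Run:
```python
from h import *
crop('w2',205,35,380,135,4.5)
crop('w2',200,180,275,295,5)
```

```text
(no output)
```

View pics/w2_c205_35.png

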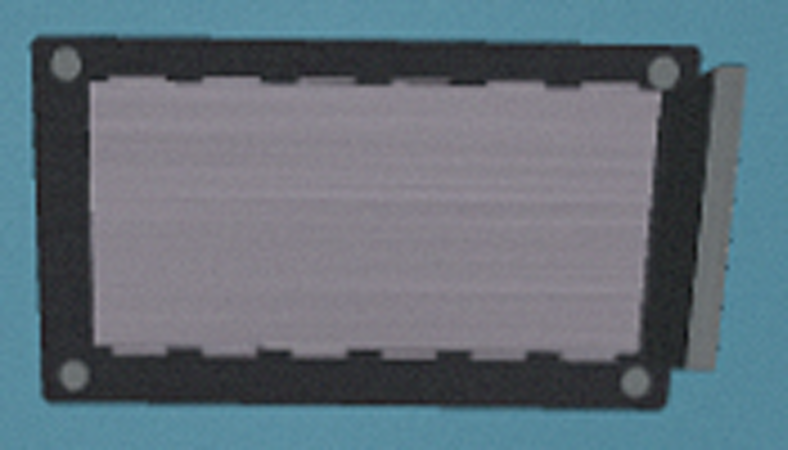

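View pics/w2_c200_180.png

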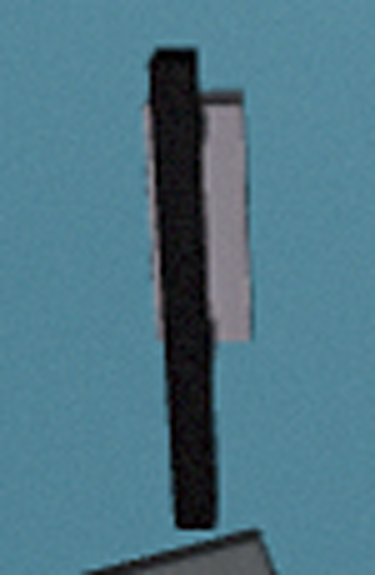

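Run:
```python
from h import *
def rect(q):
    (c,s,a)=cv2.minAreaRect((q[:,:2]*1000).astype(np.float32)); return np.round(c,1),np.round(s,1),round(a,2)
for fn in('w1','w2'):
    p,d,m=load(fn); C=cloud(m,d); ok=d>0
    q=C[ok&(C[...,2]>.074)&(C[...,2]<.095)&(abs(C[...,0]-.493)<.06)&(C[...,1]>-.08)&(C[...,1]<.11)]
    print(fn,'bar',len(q),rect(q),np.median(q,0)); v=np.polyfit(q[:,1],q[:,0],1);print('dx/dy deg',np.degrees(np.arctan(v[0])), 'x at y=.012',np.polyval(v,.012))
p,d,m=load('w2');C=cloud(m,d)
q=C[(d>0)&(C[...,2]>.037)&(C[...,2]<.05)&(abs(C[...,0]-.57)<.103)&(abs(C[...,1]-.24)<.06)]
print('plate',rect(q),np.median(q,0))
q=C[(d>0)&(C[...,2]>.052)&(C[...,2]<.063)&(abs(C[...,0]-.67)<.04)&(abs(C[...,1]-.24)<.08)]
print('fence',rect(q),np.median(q,0))
def c(l): return np.array(l,float)/4.5+[205,35]-.39
b=atz(m,c([(33,38),(698,46),(663,408),(45,400)]),.014); print('base',b.round(4)[:,:2].tolist(),b.mean(0).round(4))
b=atz(m,c([(90,78),(660,88),(638,357),(97,350)]),.045); print('plate',b.round(4)[:,:2].tolist(),b.mean(0).round(4))
b=atz(m,c([(715,66),(690,370)]),.057); print('fence inner',b.round(4)[:,:2].tolist())
def c(l): return np.array(l,float)/5+[200,180]-.39
b=atz(m,c([(150,64),(197,64),(176,525),(216,525)]),.082); print('bar',b.round(4)[:,:2].tolist(),b.mean(0).round(4))
```

```text
w1 bar 1073 (array([494.2,  -8. ]), array([ 14. , 113.4]), 1.17) [ 0.49385623 -0.00488273  0.08157656]
dx/dy deg -1.0901186456732417 x at y=.012 0.493838934400772
w2 bar 888 (array([493.8,  16.5]), array([ 14.2, 159.1]), 1.12) [0.49413913 0.0229226  0.08130704]
dx/dy deg -1.0419268583870303 x at y=.012 0.4942373282103142
plate (array([576.5, 247. ]), array([ 87.2, 192.2]), 88.49) [0.57190126 0.24749232 0.0447213 ]
fence (array([676.6, 244.4]), array([89.4, 11.3]), 88.44) [0.67597619 0.24621741 0.05655114]
base [[0.4596, 0.3068], [0.6808, 0.3039], [0.6788, 0.1859], [0.4582, 0.1895]] [0.5694 0.2465 0.014 ]
plate [[0.4816, 0.2887], [0.6597, 0.2855], [0.6591, 0.2039], [0.4809, 0.2067]] [0.5703 0.2462 0.045 ]
fence inner [[0.6724, 0.2895], [0.6726, 0.2001]]
bar [[0.486, 0.0943], [0.4998, 0.0942], [0.489, -0.0616], [0.502, -0.0617]] [0.4942 0.0163 0.082 ]
```

```bash
python3 -m handwheel '[[-30.4,-8.7,20,-0.006],[-30.4,-8.7,20,-0.006],[-30.4,-8.7,20,-0.006],[-30.4,-8.7,20,-0.005],[0,0,20,0],[0,0,0,0],[0,0,0,0],[0,0,0,0]]'
python3 - <<'E'
from h import *
snap('wrist','w3')
print(robot.state()['tcp_pos'],robot.state()['ee_rot'].round(4))
E
```

```text
time_s: 4.25
tcp_pos: [0.4958, 0.0167, 0.2195]
ee_rot: [[-0.02, 1.0, 0.002], [1.0, 0.02, -0.0], [-0.0, 0.002, -1.0]]
force: [-0.2, 0.2, -0.5]
opening: 0.0856
[0.49582264 0.01685663 0.21939973] [[-1.990e-02  9.998e-01  1.800e-03]
 [ 9.998e-01  1.990e-02 -1.000e-04]
 [-1.000e-04  1.800e-03 -1.000e+00]]
```

View pics/w3.png

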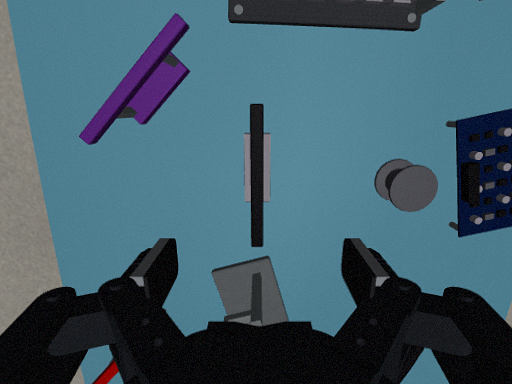

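Bar runs from (257,104) to (257,246), centred between the pads and straight. Quick offset in tool axes:

```bash
cat > bar.py <<'E'
from h import *
import sys
p,d,m=load(sys.argv[1]); s=robot.state(); C=cloud(m,d); T=s['ee_rot']
q=C[(d>0)&(C[...,2]>.074)&(C[...,2]<.095)&(abs(C[...,0]-.493)<.04)&(C[...,1]>-.08)&(C[...,1]<.11)]
c,sz,a=cv2.minAreaRect((q[:,:2]*1000).astype(np.float32)); print(c,sz,a)
print('tcp',s['tcp_pos'],'offset tool mm',T.T@(np.array([c[0],c[1],72])-1000*s['tcp_pos']),'yaw tool',np.degrees(np.arctan2(T[1,0],T[0,0])))
E
python3 bar.py w3
```

```text
(493.6224365234375, 15.232894897460938) (13.9453125, 158.0681610107422) 1.1649709939956665
tcp [0.49582264 0.01685663 0.21939973] offset tool mm [ -1.55878466  -2.49282535 147.39577049] yaw tool 91.14099424366269
```

```bash
python3 -m handwheel '[[0,-1.5,15,0],[0,0,20,0],[0,0,20,0],[0,0,20,0],[0,0,20,0],[0,0,20,0],[0,0,15,0],[0,0,10,0],[0,0,7,0],[0,0,0,0],[0,0,0,0],[0,0,0,0]]'
```

```text
time_s: 5.5
tcp_pos: [0.4942, 0.0168, 0.072]
ee_rot: [[-0.02, 1.0, 0.001], [1.0, 0.02, -0.0], [-0.0, 0.001, -1.0]]
force: [-0.3, -0.3, -0.5]
opening: 0.0853
```

```bash
python3 -m handwheel '[[0,0,0,0],[0,0,0,0],[0,0,0,0],[0,0,0,0],[0,0,0,0],[0,0,0,0],[0,0,0,0],[0,0,0,0],[0,0,0,0],[0,0,0,0],[0,0,0,0],[0,0,0,0]]' 1
python3 - <<'E'
from h import *
snap('wrist','w4');s=robot.state();print(s['force'],s['torque'])
E
```

```text
time_s: 6.7
tcp_pos: [0.4938, 0.0168, 0.0713]
ee_rot: [[-0.02, 1.0, -0.0], [1.0, 0.02, 0.0], [0.0, -0.0, -1.0]]
force: [0.3, 0.8, 0.4]
opening: 0.0002
[-0.03620796 -0.65488719 -0.24701092] [ 0.00517716 -0.00597359  0.01198528]
```

View pics/w4.png

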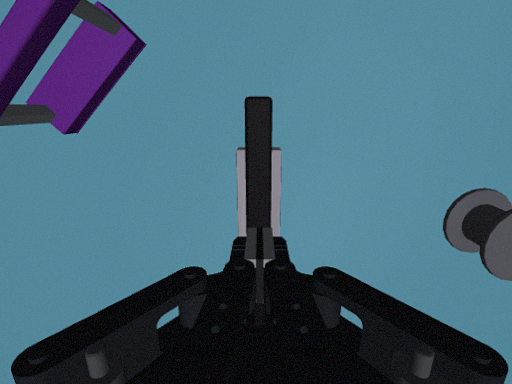

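Run:
```python
from h import *
crop('w4',200,80,320,340,2.3)
snap('side','s4'); snap('scene','c4')
crop('side','a',0,0,0,0) if 0 else None
crop('s4',190,110,310,240,5); crop('c4',170,110,300,240,5)
```

```text
(no output)
```

View pics/w4_c200_80.png

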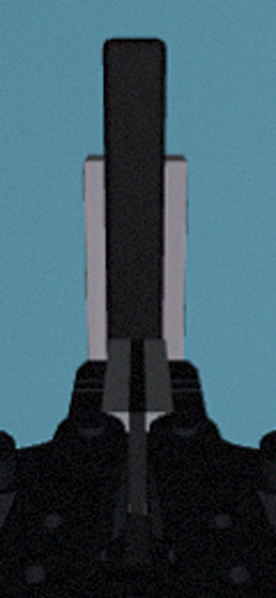

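View pics/s4_c190_110.png

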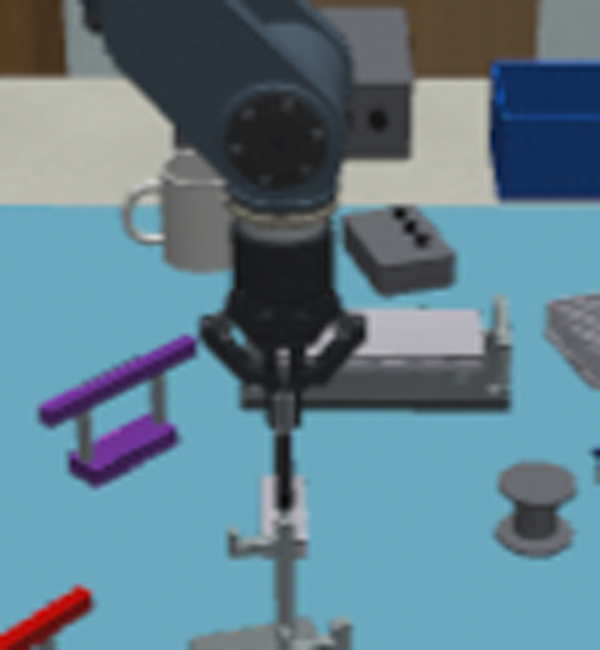

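View pics/c4_c170_110.png

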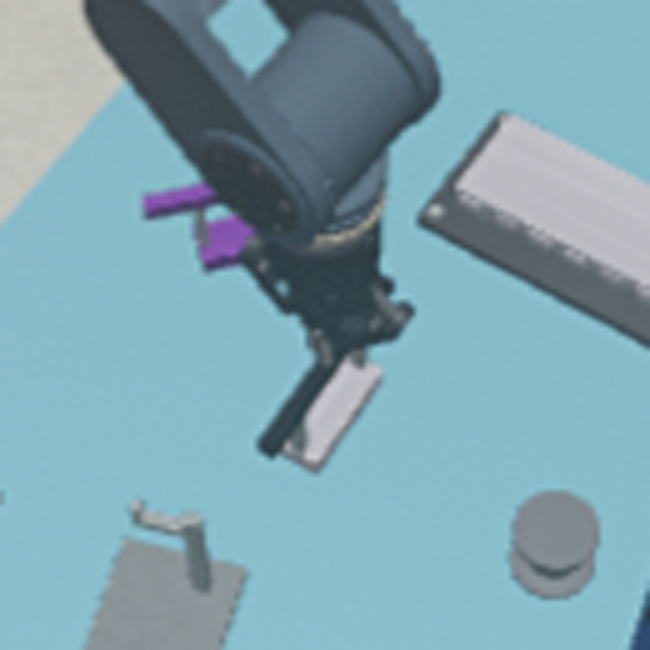

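Run:
```python
from h import *
p,d,m=load('w4');C=cloud(m,d);T=robot.state()['ee_rot'];t=robot.state()['tcp_pos']
for v in (120,180,215,222,226,229,232,236,240,245,250,255,260,270,280):
    print(v,[tuple((T.T@(C[v,u]-t)*1000).round(0).astype(int)) for u in (238,248,254,260,266,272,284)])
```

```text
120 [(np.int64(64), np.int64(-17), np.int64(73)), (np.int64(67), np.int64(-6), np.int64(-10)), (np.int64(67), np.int64(-3), np.int64(-10)), (np.int64(67), np.int64(1), np.int64(-10)), (np.int64(67), np.int64(4), np.int64(-10)), (np.int64(67), np.int64(7), np.int64(-8)), (np.int64(64), np.int64(20), np.int64(71))]
180 [(np.int64(20), np.int64(-16), np.int64(53)), (np.int64(35), np.int64(-6), np.int64(-10)), (np.int64(36), np.int64(-3), np.int64(-11)), (np.int64(36), np.int64(1), np.int64(-10)), (np.int64(35), np.int64(4), np.int64(-10)), (np.int64(20), np.int64(10), np.int64(54)), (np.int64(16), np.int64(21), np.int64(70))]
215 [(np.int64(-9), np.int64(-17), np.int64(55)), (np.int64(15), np.int64(-6), np.int64(-10)), (np.int64(16), np.int64(-3), np.int64(-10)), (np.int64(16), np.int64(1), np.int64(-10)), (np.int64(16), np.int64(4), np.int64(-11)), (np.int64(-9), np.int64(10), np.int64(54)), (np.int64(-16), np.int64(22), np.int64(72))]
222 [(np.int64(-15), np.int64(-17), np.int64(53)), (np.int64(12), np.int64(-6), np.int64(-10)), (np.int64(12), np.int64(-3), np.int64(-10)), (np.int64(1
[... 2944 characters left out ...]
int64(5), np.int64(-54)), (np.int64(12), np.int64(10), np.int64(-52))]
270 [(np.int64(13), np.int64(-8), np.int64(-61)), (np.int64(12), np.int64(-4), np.int64(-59)), (np.int64(11), np.int64(-2), np.int64(-59)), (np.int64(6), np.int64(0), np.int64(-50)), (np.int64(12), np.int64(3), np.int64(-60)), (np.int64(12), np.int64(5), np.int64(-60)), (np.int64(13), np.int64(10), np.int64(-62))]
280 [(np.int64(13), np.int64(-8), np.int64(-68)), (np.int64(12), np.int64(-4), np.int64(-66)), (np.int64(8), np.int64(-2), np.int64(-61)), (np.int64(1), np.int64(0), np.int64(-50)), (np.int64(10), np.int64(3), np.int64(-64)), (np.int64(12), np.int64(5), np.int64(-67)), (np.int64(12), np.int64(9), np.int64(-67))]
```

Run:
```python
from h import *
for fn in('w2','w3'):
    p,d,m=load(fn);f=m
    # camera pose fixed in tool: use known cam-in-tool
    R=np.array([[0,-.96,-.28],[1,0,0],[0,-.28,.96]]);o=np.array([.0713,0,-.1552])
    m2=dict(m);m2['R']=R.T;m2['t']=-R.T@o
    C=cloud(m2,d)*1000
    for (u,v) in [(165,242),(172,245),(160,260),(174,270),(170,290),(135,300),(355,245),(348,270),(365,260)]: print(fn,u,v,C[v,u].round(0))
s=robot.state();print(s['qpos'])
```

```text
w2 165 242 [ 11. -45. -34.]
w2 172 245 [  8. -43. -32.]
w2 160 260 [ 10. -43. -48.]
w2 174 270 [ -6. -43. -32.]
w2 170 290 [-270. -177.  319.]
w2 135 300 [ 12. -40. -79.]
w2 355 245 [ 11.  45. -37.]
w2 348 270 [ -2.  42. -38.]
w2 365 260 [ 11.  44. -51.]
w3 165 242 [ 11. -45. -35.]
w3 172 245 [  8. -43. -31.]
w3 160 260 [ 10. -43. -49.]
w3 174 270 [ -5. -42. -33.]
w3 170 290 [-197. -139.  218.]
w3 135 300 [ 13. -40. -79.]
w3 355 245 [ 11.  45. -37.]
w3 348 270 [ -2.  43. -37.]
w3 365 260 [ 11.  45. -51.]
[-6.02730539e-02  4.66211252e-01  1.91330446e+00  1.66919984e-05
  7.62092209e-01 -8.01726253e-02]
```

Run:
```python
from h import *
for fn in('s4','c4'):
    p,d,m=load(fn);C=cloud(m,d)
    q=(d>0)&(abs(C[...,0]-.494)<.04)&(C[...,1]>-.075)&(C[...,1]<.1)&(C[...,2]>.06)&(C[...,2]<.16)
    v,u=np.nonzero(q)
    for r in sorted(set(v)):
        uu=u[v==r]; P=C[r,uu]; print(fn,r,uu.min(),uu.max(),P[:,2].round(3).min(),np.median(P,0).round(3))
```

```text
s4 178 236 256 0.156 [0.461 0.023 0.158]
s4 179 237 256 0.151 [0.496 0.023 0.154]
s4 180 238 256 0.147 [0.509 0.022 0.15 ]
s4 181 235 256 0.14 [0.49  0.005 0.156]
s4 182 236 256 0.138 [0.49  0.003 0.152]
s4 183 236 256 0.139 [0.492 0.009 0.145]
s4 184 236 256 0.132 [0.492 0.007 0.142]
s4 185 237 256 0.13 [0.494 0.006 0.138]
s4 186 238 255 0.124 [0.496 0.005 0.134]
s4 187 239 254 0.122 [0.494 0.007 0.129]
s4 188 243 250 0.119 [0.496 0.01  0.123]
s4 189 244 250 0.115 [0.498 0.005 0.122]
s4 190 244 250 0.114 [0.498 0.008 0.116]
s4 191 244 250 0.107 [0.498 0.01  0.11 ]
s4 192 244 250 0.104 [0.497 0.008 0.107]
s4 193 244 250 0.097 [0.497 0.006 0.104]
s4 194 244 250 0.095 [0.497 0.009 0.098]
s4 195 244 250 0.093 [0.497 0.009 0.093]
s4 196 245 248 0.079 [0.496 0.008 0.09 ]
s4 197 245 248 0.084 [0.496 0.008 0.085]
s4 198 245 248 0.078 [0.496 0.007 0.082]
s4 199 245 248 0.08 [0.496 0.    0.081]
s4 200 245 248 0.081 [ 0.496 -0.009  0.082]
s4 201 245 248 0.08 [ 0.496 -0.015  0.082]
s4 202 245 248 0.078 [ 0.496 -0.02   0.081]
s4 203 245 248 0.076 [ 0.496 -0.025  0.08 ]
s4 204 245 248 0.079 [ 0.4
[... 1189 characters left out ...]
 186 229 235 0.069 [ 0.496 -0.01   0.078]
c4 187 229 234 0.069 [ 0.495 -0.013  0.08 ]
c4 188 228 233 0.075 [ 0.494 -0.016  0.077]
c4 189 227 233 0.072 [ 0.496 -0.023  0.079]
c4 190 227 232 0.072 [ 0.496 -0.026  0.079]
c4 191 226 231 0.073 [ 0.495 -0.032  0.077]
c4 192 225 230 0.074 [ 0.496 -0.038  0.08 ]
c4 193 224 230 0.068 [ 0.494 -0.039  0.08 ]
c4 194 224 230 0.061 [ 0.497 -0.043  0.078]
c4 195 223 228 0.072 [ 0.495 -0.05   0.079]
c4 196 222 228 0.068 [ 0.498 -0.055  0.077]
c4 197 222 227 0.067 [ 0.497 -0.058  0.078]
c4 198 221 226 0.073 [ 0.496 -0.062  0.08 ]
c4 199 221 225 0.07 [ 0.498 -0.064  0.073]
c4 200 222 225 0.063 [ 0.497 -0.066  0.072]
c4 201 224 224 0.074 [ 0.501 -0.068  0.074]
```

The wrist and side pictures agree that the fingers shut above the bar. The real fingertips lie about 17 mm *behind* the reported TCP (tool z ≈ -17), not ahead of it. Nothing was touched, so I open, go 31 mm lower and grip again.

```bash
python3 -m handwheel '[[0,0,-5,0],[0,0,0,0],[0,0,0,0],[0,0,0,0],[0,0,0,0],[0,0,0,0],[0,0,0,0],[0,0,0,0],[0,0,0,0]]' -1
python3 -m handwheel '[[0,0,8,0],[0,0,8,0],[0,0,8,0],[0,0,6,0],[0,0,6,0],[0,0,0,0],[0,0,0,0]]'
python3 - <<'E'
from h import *
p,d,m=snap('wrist','w5')
E
```

```text
time_s: 7.75
tcp_pos: [0.4937, 0.0168, 0.0763]
ee_rot: [[-0.02, 1.0, -0.0], [1.0, 0.02, 0.0], [0.0, -0.0, -1.0]]
force: [0.4, 0.6, 0.4]
opening: 0.0853
time_s: 8.45
tcp_pos: [0.4938, 0.0168, 0.0402]
ee_rot: [[-0.02, 1.0, -0.0], [1.0, 0.02, -0.0], [-0.0, -0.0, -1.0]]
force: [-0.3, -0.7, -0.2]
opening: 0.0853
```

View pics/w5.png

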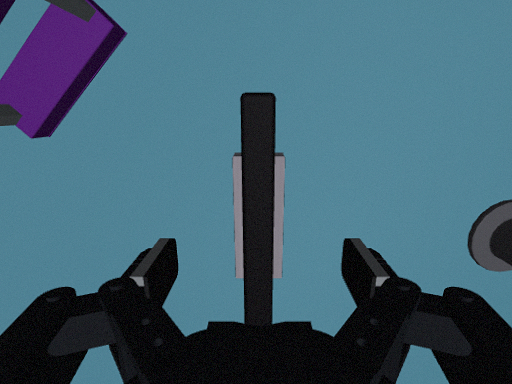

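Bar (258,200) is now central between the open pads. Closing.

```bash
python3 -m handwheel '[[0,0,0,0],[0,0,0,0],[0,0,0,0],[0,0,0,0],[0,0,0,0],[0,0,0,0],[0,0,0,0],[0,0,0,0],[0,0,0,0],[0,0,0,0]]' 1
python3 - <<'E'
from h import *
p,d,m=snap('wrist','w6');s=robot.state();print(s['force'],s['torque'])
E
```

```text
time_s: 9.5
tcp_pos: [0.4936, 0.0168, 0.0404]
ee_rot: [[-0.02, 1.0, -0.0], [1.0, 0.02, 0.0], [0.0, -0.0, -1.0]]
force: [-2.4, 0.0, 5.6]
opening: 0.0129
[-3.15217194 -0.46872154  4.89253478] [-1.06039737e-04  4.48559899e-01 -4.13324805e-02]
```

View pics/w6.png

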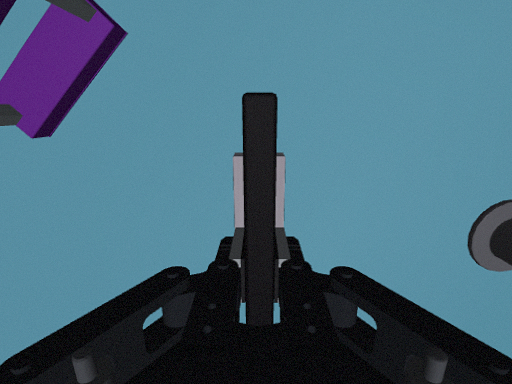

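Gripped, opening 12.9 mm. I'll lift and check the weight.

```bash
python3 -m handwheel '[[0,0,-10,0],[0,0,-20,0],[0,0,-30,0],[0,0,-30,0],[0,0,0,0],[0,0,0,0],[0,0,0,0]]'
python3 - <<'E'
from h import *
p,d,m=snap('wrist','w7');s=robot.state();print(s['tcp_pos'],s['force'],s['torque'])
crop('w7',180,60,340,340,2.1)
snap('side','s7');crop('s7',190,110,310,240,5)
p,d,m=load('scene0');print('mug',atz(m,[(282,86)],.09),'encl',atz(m,[(319,118)],.036))
E
```

```text
time_s: 10.25
tcp_pos: [0.493, 0.0168, 0.1293]
ee_rot: [[-0.02, 1.0, -0.002], [1.0, 0.02, 0.0], [0.0, -0.002, -1.0]]
force: [-0.1, -0.3, -3.1]
opening: 0.0129
[0.49299642 0.01686215 0.12912542] [ 0.04869915 -0.39645193 -2.32869904] [-0.00660619 -0.02706567  0.04216598]
mug [[0.41471619 0.47097532 0.09      ]] encl [[0.59680892 0.44819957 0.036     ]]
```

View pics/w7_c180_60.png

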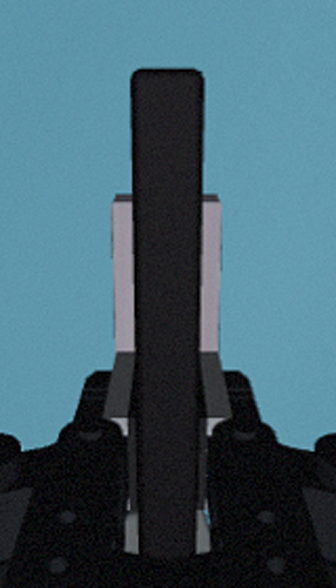

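View pics/s7_c190_110.png

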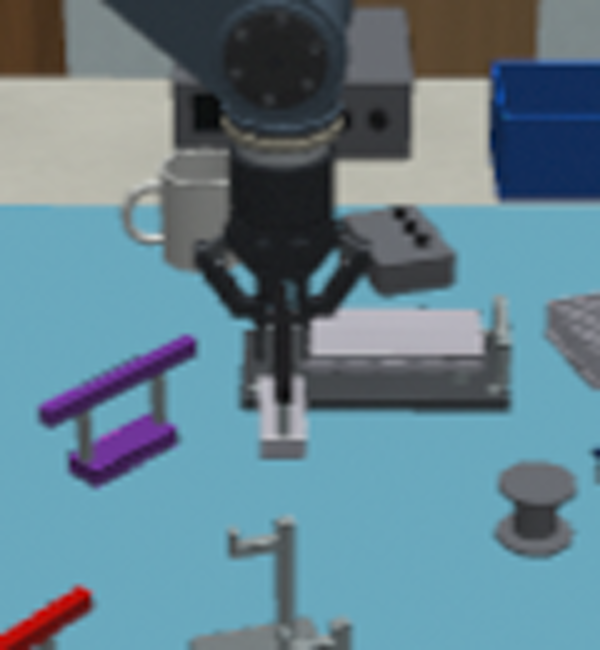

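```bash
python3 -m handwheel '[[30,2,0,0],[40,2,0,0],[40,2,0,0],[40,2,0,0],[40,2,0,0],[30,1,0,0],[10.5,0.1,0,0],[0,0,0,0.019],[0,0,0,0.018],[0,0,0,0],[0,0,0,0],[0,0,0,0]]'
python3 - <<'E'
from h import *
p,d,m=snap('wrist','w8');s=robot.state();print(s['tcp_pos'],s['force'],s['ee_rot'].round(4))
snap('side','s8');crop('s8',190,110,310,240,5)
E
```

```text
time_s: 11.55
tcp_pos: [0.5004, 0.2468, 0.1303]
ee_rot: [[0.018, 1.0, -0.0], [1.0, -0.018, -0.0], [-0.0, -0.0, -1.0]]
force: [0.2, -0.1, -3.6]
opening: 0.0135
[0.50041886 0.24695123 0.13037662] [-1.04272536 -0.13635407 -2.07750727] [[ 1.780e-02  9.998e-01  1.000e-04]
 [ 9.998e-01 -1.780e-02  0.000e+00]
 [ 0.000e+00  1.000e-04 -1.000e+00]]
```

View pics/w8.png

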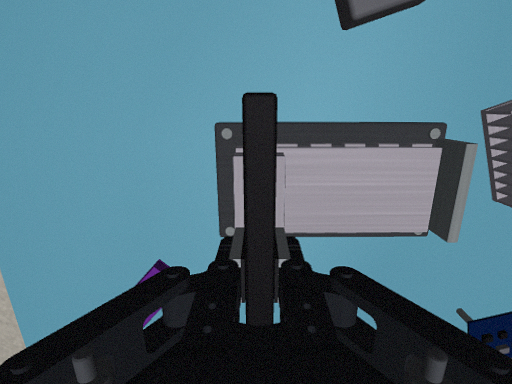

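View pics/s8_c190_110.png

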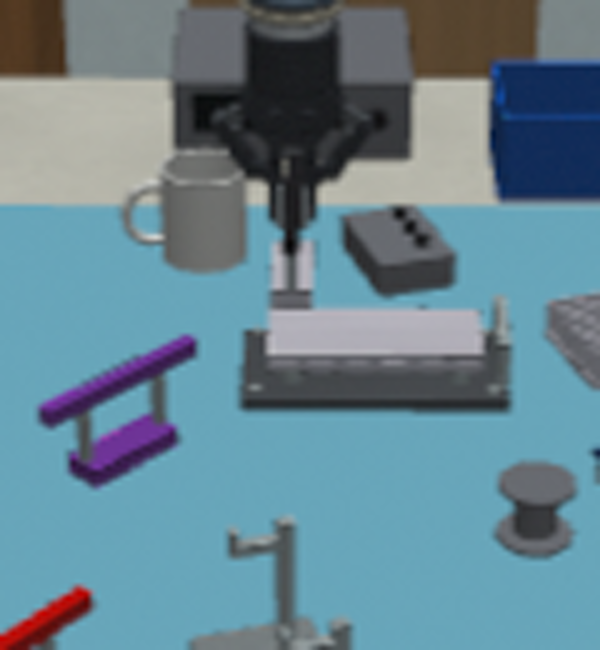

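```bash
python3 -m handwheel '[[0,0,10,0],[0,0,15,0],[0,0,10,0],[0,0,5,0],[0,0,2,0],[0,0,0,0],[0,0,0,0]]'
python3 -m handwheel '[[0,0,2,0],[0,0,2,0],[0,0,0,0],[0,0,0,0]]'
python3 -m handwheel '[[0,0,1,0],[0,0,1,0],[0,0,0,0],[0,0,0,0]]'
```

```text
time_s: 12.35
tcp_pos: [0.5005, 0.2476, 0.0887]
ee_rot: [[0.017, 1.0, 0.001], [1.0, -0.017, 0.0], [0.0, 0.001, -1.0]]
force: [-0.5, 0.2, -2.5]
opening: 0.0131
time_s: 12.75
tcp_pos: [0.5004, 0.2476, 0.0845]
ee_rot: [[0.017, 1.0, 0.0], [1.0, -0.017, 0.0], [0.0, 0.0, -1.0]]
force: [-0.6, 1.2, 0.3]
opening: 0.0133
time_s: 13.15
tcp_pos: [0.5004, 0.2476, 0.0825]
ee_rot: [[0.017, 1.0, 0.0], [1.0, -0.017, 0.0], [0.0, 0.0, -1.0]]
force: [-0.4, 1.1, 2.4]
opening: 0.0129
```

```bash
python3 -m handwheel '[[0,0,1,0],[0,0,1,0],[0,0,0,0],[0,0,0,0],[0,0,0,0]]'
python3 -c "
from h import *
for i in range(3): snap('side','s9')
print(robot.state()['force'],robot.state()['tcp_pos'])
crop('s9',190,110,310,240,5)"
```

```text
time_s: 13.65
tcp_pos: [0.5005, 0.2476, 0.0805]
ee_rot: [[0.017, 1.0, 0.0], [1.0, -0.017, 0.0], [0.0, 0.0, -1.0]]
force: [-1.1, 1.0, 6.0]
opening: 0.0131
[-1.06706458  1.31297398  5.41522014] [0.50042213 0.24757654 0.0805165 ]
```

View pics/s9_c190_110.png

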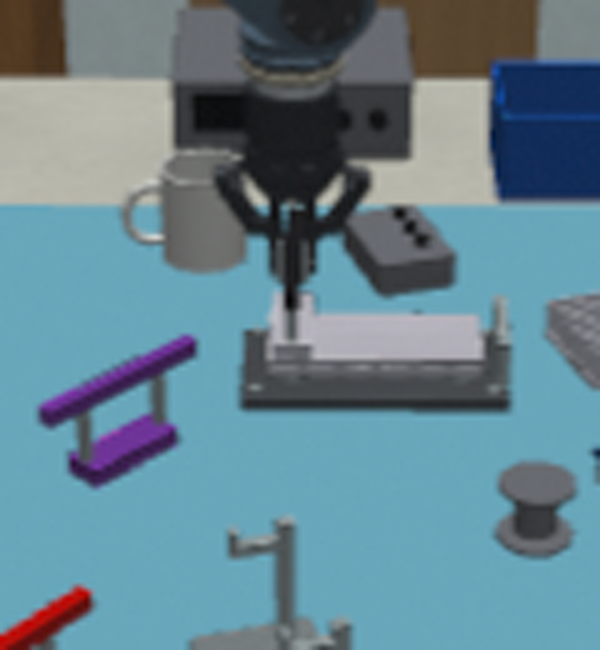

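Sole flat on the plate at the open end, net force 5.4 N plus about 3 N weight ≈ 8.4 N, so sunk about 5 mm. Start the stroke.

```bash
python3 -m handwheel '[[0,2,0,0],[0,4,0,0],[0,4,0,0],[0,4,0,0],[0,4,0,0]]'
```

```text
time_s: 14.3
tcp_pos: [0.5173, 0.247, 0.0801]
ee_rot: [[0.017, 1.0, -0.003], [1.0, -0.017, -0.001], [-0.001, -0.003, -1.0]]
force: [-5.3, 0.4, 6.4]
opening: 0.0129
```

```bash
python3 -m handwheel '[[0,4,0,0],[0,4,0,0],[0,4,0,0],[0,4,0,0],[0,4,0,0],[0,4,0,0],[0,4,0,0],[0,4,0,0]]'
```

```text
time_s: 15.1
tcp_pos: [0.5493, 0.2465, 0.0801]
ee_rot: [[0.017, 1.0, -0.003], [1.0, -0.017, -0.001], [-0.001, -0.003, -1.0]]
force: [-6.4, -0.1, 6.9]
opening: 0.0131
```

```bash
python3 -m handwheel '[[0,4,0,0],[0,4,0,0],[0,4,0,0],[0,4,0,0],[0,4,0,0],[0,4,0,0],[0,4,0,0],[0,4,0,0]]'
```

```text
time_s: 15.9
tcp_pos: [0.5813, 0.246, 0.0801]
ee_rot: [[0.017, 1.0, -0.003], [1.0, -0.017, -0.001], [-0.001, -0.003, -1.0]]
force: [-5.2, 0.1, 6.8]
opening: 0.0131
```

```bash
python3 -m handwheel '[[0,4,0,0],[0,4,0,0],[0,4,0,0],[0,4,0,0],[0,4,0,0],[0,4,0,0],[0,4,0,0],[0,4,0,0]]'; python3 -c "
from h import *
snap('side','s10');crop('s10',220,120,320,220,6)"
```

```text
time_s: 16.7
tcp_pos: [0.6134, 0.2455, 0.0801]
ee_rot: [[0.017, 1.0, -0.003], [1.0, -0.017, -0.001], [-0.001, -0.003, -1.0]]
force: [-6.2, -0.5, 6.7]
opening: 0.0133
```

View pics/s10_c220_120.png

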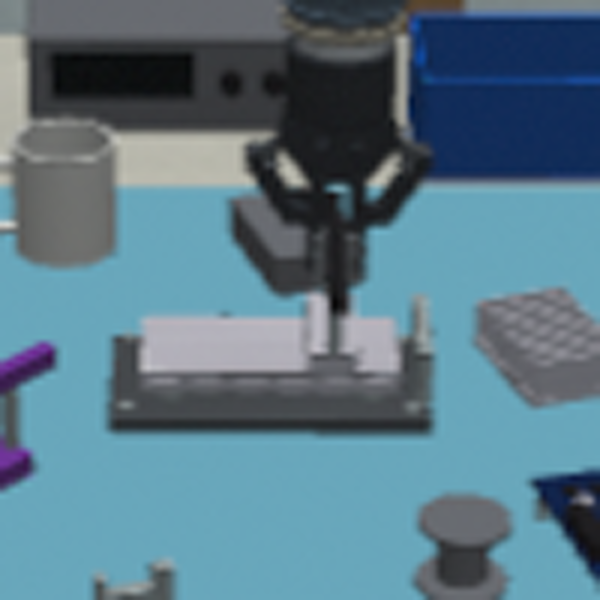

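Tool flat, short of the fence with the plate sunk. Finish the stroke, dwell briefly, then lift straight up.

```bash
python3 -m handwheel '[[0,4,0,0],[0,4,0,0],[0,4,0,0],[0,4,0,0],[0,4,0,0],[0,4,0,0],[0,3,0,0],[0,1.5,0,0],[0,0,0,0],[0,0,0,0]]'; python3 -c "
from h import *
snap('side','s11');crop('s11',220,120,320,220,6)"
```

```text
time_s: 17.75
tcp_pos: [0.642, 0.245, 0.0802]
ee_rot: [[0.017, 1.0, -0.002], [1.0, -0.017, -0.0], [-0.0, -0.002, -1.0]]
force: [-4.1, -0.1, 6.3]
opening: 0.013
```

View pics/s11_c220_120.png

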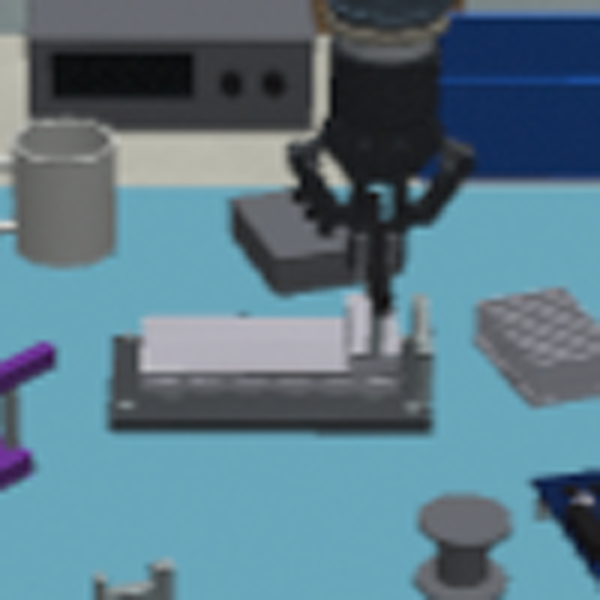

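```bash
python3 -m handwheel '[[0,0,-5,0],[0,0,-15,0],[0,0,-25,0],[0,0,-30,0],[0,0,-30,0],[0,0,-15,0],[0,0,0,0],[0,0,0,0]]'
python3 -m handwheel '[[-20,-6,0,0],[-40,-12,0,0],[-45,-14,0,0],[-45,-14,0,0],[-45,-14,0,0],[-45,-14,0,0],[-45,-14,0,0],[-45,-14,0,0],[-45,-14,0,0],[-40,-12,0,0],[-30,-8,0,0],[-14.5,-3,0,0],[0,0,0,-0.1],[0,0,0,-0.1],[0,0,0,-0.104],[0,0,0,0],[0,0,0,0],[0,0,0,0]]'
python3 - <<'E'
from h import *
p,d,m=snap('wrist','w12');s=robot.state();print(s['tcp_pos'],s['force'],s['ee_rot'].round(4))
E
```

```text
time_s: 18.6
tcp_pos: [0.6423, 0.2448, 0.1991]
ee_rot: [[0.017, 1.0, -0.001], [1.0, -0.017, -0.0], [-0.001, -0.001, -1.0]]
force: [-0.5, -0.5, -3.7]
opening: 0.0133
time_s: 20.4
tcp_pos: [0.4959, -0.2117, 0.1999]
ee_rot: [[-0.281, 0.96, -0.001], [0.96, 0.281, 0.0], [0.001, -0.001, -1.0]]
force: [-0.0, -0.8, -3.1]
opening: 0.0135
[ 0.4959031  -0.21175648  0.19997995] [-0.39154355 -0.88064386 -2.54284785] [[-2.815e-01  9.596e-01 -5.000e-04]
 [ 9.596e-01  2.815e-01  3.000e-04]
 [ 4.000e-04 -4.000e-04 -1.000e+00]]
```

View pics/w12.png

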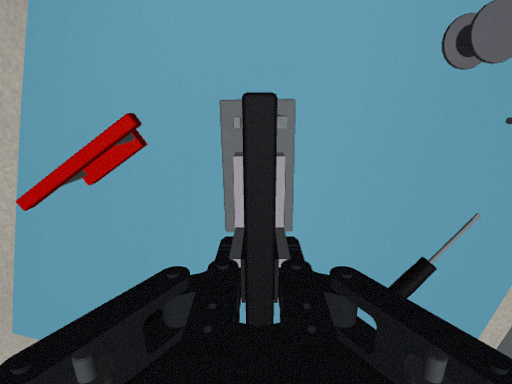

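Bar centred over the stand, hook tips showing either side at (237,123) and (282,122). Measure in tool axes.

Run:
```python
from h import *
crop('w12',205,80,315,245,3.6)
p,d,m=load('w12');s=robot.state();T=s['ee_rot'];t=s['tcp_pos']
C=cloud(m,d);L=(C-t)@T*1000
b=(L[...,2]<-25)&(L[...,2]>-55)&(L[...,0]>15)&(L[...,0]<95)&(abs(L[...,1])<15)&(d>0)
q=L[b];print('bar tool: y med',np.median(q[:,1]),q[:,1].min(),q[:,1].max(),'xmax',q[:,0].max(),'ztop',np.median(q[:,2]))
v=np.polyfit(q[:,0],q[:,1],1);print('skew deg',np.degrees(v[0]))
h=(C[...,2]>.085)&(C[...,2]<.125)&(d>0)&(abs(L[...,1])<40)&(L[...,0]>40)
vv,uu=np.nonzero(h)
for a,e in((0,258),(258,512)):
    k=(uu>=a)&(uu<e);print('hook',k.sum(),L[vv[k],uu[k]].mean(0),L[vv[k],uu[k]].min(0),L[vv[k],uu[k]].max(0),uu[k].min(),uu[k].max(),vv[k].min(),vv[k].max(),C[vv[k],uu[k],2].mean())
```

```text
bar tool: y med 0.5018535708807933 -6.75287540459176 7.32595343222719 xmax 78.04338541569656 ztop -41.02736740120085
skew deg -0.03868261667100189
hook 109 [ 62.40320691 -18.00515466  91.31127754] [ 57.19863302 -21.94057007  87.01704176] [ 66.96152799 -15.00941908 101.65829397] 233 242 116 127 0.10870085415661572
hook 139 [62.72607901 19.53827557 89.73641469] [57.77299688 15.21739103 86.89715906] [ 67.46691197  23.91722482 111.24575447] 277 287 115 127 0.110261927049398
```

View pics/w12_c205_80.png

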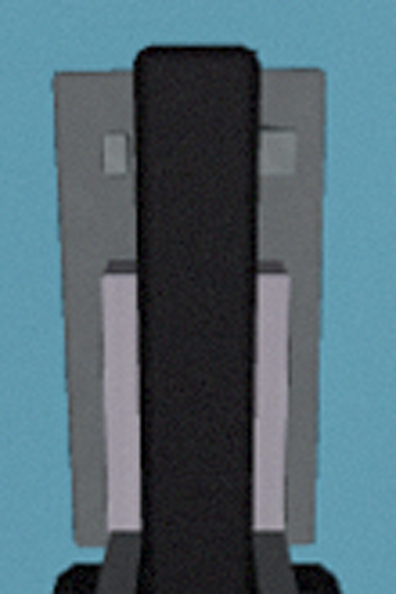

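```bash
python3 -m handwheel '[[2,0,20,0],[0,0,25,0],[0,0,25,0],[0,0,20,0],[0,0,15,0],[0,0,8,0],[0,0,0,0],[0,0,0,0],[0,0,0,0]]'
python3 -c "
from h import *
snap('side','s13');crop('s13',200,170,300,290,5);snap('wrist','w13')
s=robot.state();print(s['force'],s['torque'])"
```

```text
time_s: 21.35
tcp_pos: [0.4958, -0.2103, 0.0881]
ee_rot: [[-0.283, 0.959, 0.001], [0.959, 0.283, -0.001], [-0.001, 0.001, -1.0]]
force: [-0.6, 0.8, -2.3]
opening: 0.013
[-0.73523139  0.25305189 -2.44407921] [0.01562643 0.00231262 0.00060564]
```

View pics/s13_c200_170.png

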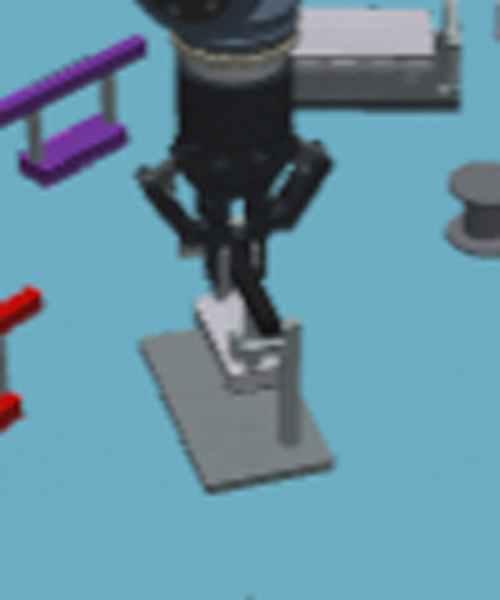

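View pics/w13.png

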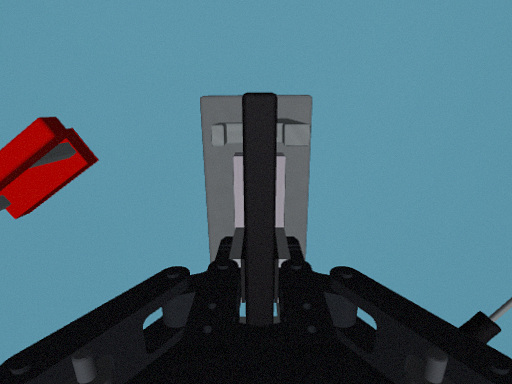

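Run:
```python
from h import *
p,d,m=load('w13');s=robot.state();T=s['ee_rot'];t=s['tcp_pos']
C=cloud(m,d);L=(C-t)@T*1000
for v in (128,132,136,140):
    print(v,[(u,*L[v,u].round(1)) for u in (211,214,218,222,225,227,230,236,241,244,275,278,281,283,285,288,295,305,309)])
p,d,m=load('s13');C=cloud(m,d);L=(C-t)@T*1000
h=(d>0)&(C[...,2]>.075)&(C[...,2]<.125)&(L[...,0]<-40)&(L[...,0]>-95)&(abs(L[...,1])<40)
vv,uu=np.nonzero(h)
for v,u in zip(vv,uu): print(v,u,L[v,u].round(0)[:2],C[v,u,2].round(3),p[v,u].mean().round())
```

```text
128 [(211, np.float64(63.4), np.float64(-22.2), np.float64(-22.6)), (214, np.float64(63.5), np.float64(-20.6), np.float64(-23.7)), (218, np.float64(63.5), np.float64(-18.8), np.float64(-23.5)), (222, np.float64(63.5), np.float64(-16.9), np.float64(-23.7)), (225, np.float64(63.2), np.float64(-16.2), np.float64(-18.2)), (227, np.float64(62.7), np.float64(-16.1), np.float64(-10.4)), (230, np.float64(62.8), np.float64(-14.4), np.float64(-12.1)), (236, np.float64(62.7), np.float64(-11.5), np.float64(-11.2)), (241, np.float64(62.7), np.float64(-9.0), np.float64(-10.6)), (244, np.float64(64.4), np.float64(-5.9), np.float64(-40.1)), (275, np.float64(64.5), np.float64(6.5), np.float64(-41.1)), (278, np.float64(62.7), np.float64(9.8), np.float64(-10.6)), (281, np.float64(62.8), np.float64(11.1), np.float64(-12.2)), (283, np.float64(63.1), np.float64(11.8), np.float64(-16.7)), (285, np.float64(63.5), np.float64(12.1), np.float64(-23.4)), (288, np.float64(63.5), np.float64(13.4), np.float64(-24.3)), (295, np.float64(63.5), np.float64(16.7), np.float64(-23.7)), (305, np.float64(63.4), np.float64(
[... 6844 characters left out ...]
] 0.093 92.0
241 252 [-63.   1.] 0.088 122.0
241 253 [-69.   2.] 0.091 143.0
241 256 [-58.  16.] 0.081 91.0
241 257 [-70.  15.] 0.09 86.0
241 258 [-71.  19.] 0.089 88.0
241 259 [-67.  23.] 0.086 97.0
241 260 [-67.  27.] 0.085 134.0
242 247 [-69. -18.] 0.092 139.0
242 248 [-70. -15.] 0.092 129.0
242 256 [-62.  15.] 0.08 93.0
242 257 [-73.  15.] 0.088 86.0
242 258 [-69.  19.] 0.084 88.0
242 259 [-72.  22.] 0.086 98.0
242 260 [-70.  26.] 0.083 135.0
243 256 [-62.  15.] 0.076 82.0
243 257 [-71.  15.] 0.082 87.0
243 258 [-67.  20.] 0.078 88.0
243 259 [-71.  22.] 0.081 105.0
243 260 [-66.  27.] 0.076 140.0
244 257 [-69.  16.] 0.077 89.0
244 258 [-74.  18.] 0.08 88.0
244 260 [-73.  25.] 0.078 140.0
```

```bash
python3 -m handwheel '[[0,-1.5,0,-0.01],[0,0,4,0],[0,0,4,0],[0,0,3,0],[0,0,0,0],[0,0,0,0]]'
python3 -m handwheel '[[0,0,1,0],[0,0,0.7,0],[0,0,0,0],[0,0,0,0]]'
```

```text
time_s: 22.05
tcp_pos: [0.4939, -0.2105, 0.0762]
ee_rot: [[-0.293, 0.956, -0.0], [0.956, 0.293, 0.0], [0.0, -0.0, -1.0]]
force: [-0.0, -0.5, -3.5]
opening: 0.0131
time_s: 22.45
tcp_pos: [0.4939, -0.2105, 0.0746]
ee_rot: [[-0.293, 0.956, -0.0], [0.956, 0.293, -0.0], [-0.0, -0.0, -1.0]]
force: [0.0, -0.1, -2.7]
opening: 0.013
```

```bash
python3 -m handwheel '[[0,0,0.7,0],[0,0,0,0],[0,0,0,0]]'; python3 -m handwheel '[[0,0,0.5,0],[0,0,0,0],[0,0,0,0]]'
```

```text
time_s: 22.75
tcp_pos: [0.494, -0.2106, 0.0744]
ee_rot: [[-0.293, 0.956, 0.0], [0.956, 0.293, -0.0], [-0.0, 0.0, -1.0]]
force: [-3.4, 1.1, 6.3]
opening: 0.0131
time_s: 23.05
tcp_pos: [0.4941, -0.2106, 0.0743]
ee_rot: [[-0.293, 0.956, 0.0], [0.956, 0.293, -0.0], [-0.0, 0.0, -1.0]]
force: [-5.4, 2.9, 12.4]
opening: 0.0134
```

Seated: the contact force rises right at the expected height. Check both hooks before release.

```bash
python3 -m handwheel '[[0,0,-0.6,0],[0,0,0,0],[0,0,0,0]]';python3 -c "
from h import *
snap('side','s14');crop('s14',200,170,300,290,5);snap('wrist','w14');crop('w14',190,80,330,260,3.3)"
```

```text
time_s: 23.35
tcp_pos: [0.494, -0.2106, 0.0744]
ee_rot: [[-0.293, 0.956, 0.0], [0.956, 0.293, -0.0], [-0.0, 0.0, -1.0]]
force: [-3.8, 0.9, 8.1]
opening: 0.0127
```

View pics/s14_c200_170.png

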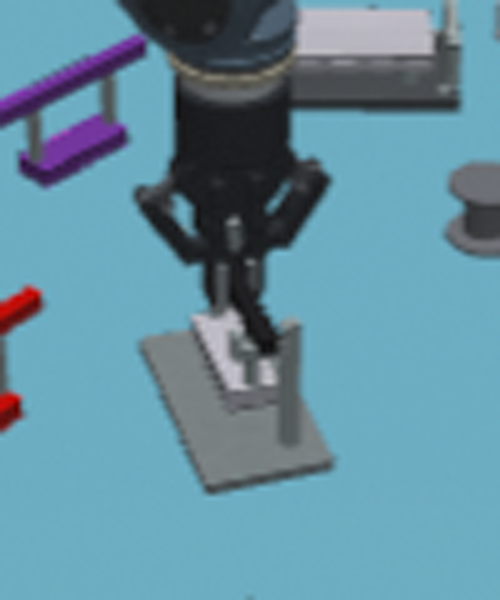

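View pics/w14_c190_80.png

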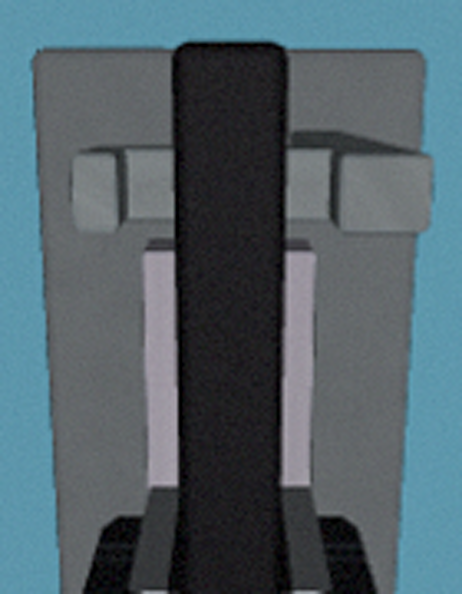

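Bar in hook A between lip (95,190) and post (385,190), and in hook B between lip and post. Both are down, so release and retreat upward.

```bash
python3 -m handwheel '[[0,0,0,0],[0,0,0,0],[0,0,0,0],[0,0,0,0],[0,0,0,0],[0,0,0,0],[0,0,0,0],[0,0,0,0],[0,0,0,0],[0,0,0,0]]' -1
python3 -m handwheel '[[0,0,-5,0],[0,0,-10,0],[0,0,-20,0],[0,0,-25,0],[0,0,-30,0],[0,0,-30,0],[0,0,-20,0],[0,0,0,0],[0,0,0,0],[0,0,0,0]]'
python3 -c "
from h import *
snap('side','s15');crop('s15',200,170,300,290,5);p,d,m=snap('wrist','w15')
s=robot.state();C=cloud(m,d);T=s['ee_rot'];L=(C-np.array([.4955,-.212,0]))
a=np.radians(16.8);x=L[...,0]*np.cos(a)+L[...,1]*np.sin(a);y=-L[...,0]*np.sin(a)+L[...,1]*np.cos(a)
k=(d>0)&(p.mean(2)<45)&(C[...,2]>.1)&(C[...,2]<.13)&(abs(x)<.03)&(abs(y)<.1)
print(k.sum(),x[k].min(),x[k].max(),y[k].min(),y[k].max(),np.median(C[...,2][k]),np.polyfit(y[k],C[...,2][k],1),np.polyfit(y[k],x[k],1))
snap('scene','c15');crop('c15',150,110,340,290,4)"
```

```text
time_s: 24.45
tcp_pos: [0.4939, -0.2105, 0.074]
ee_rot: [[-0.293, 0.956, -0.0], [0.956, 0.293, 0.0], [0.0, -0.0, -1.0]]
force: [0.5, 0.5, 0.2]
opening: 0.0854
time_s: 25.45
tcp_pos: [0.4934, -0.2103, 0.2132]
ee_rot: [[-0.293, 0.956, -0.001], [0.956, 0.293, 0.001], [0.001, -0.001, -1.0]]
force: [-0.3, -1.4, 0.5]
opening: 0.0857
2308 -0.020143417131127828 0.023453884505685328 -0.07873265732314375 0.07915054986329564 0.11544815554797319 [0.00740074 0.11521118] [-0.01005059 -0.00063316]
```

View pics/s15_c200_170.png

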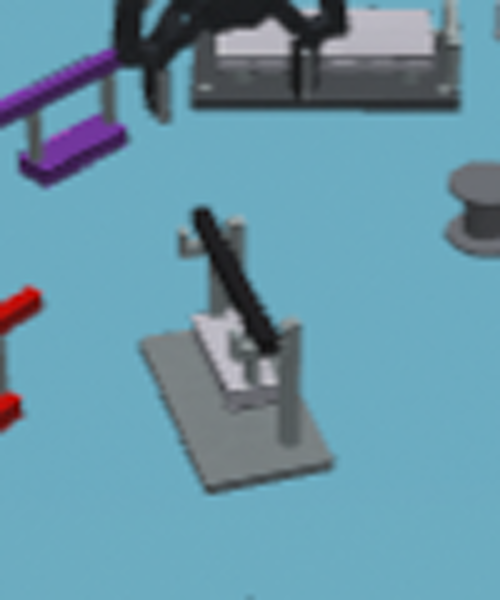

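View pics/w15.png

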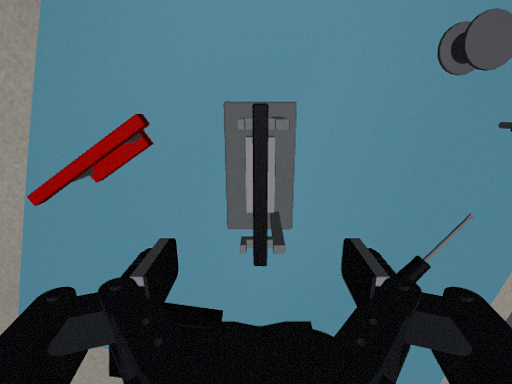

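View pics/c15_c150_110.png

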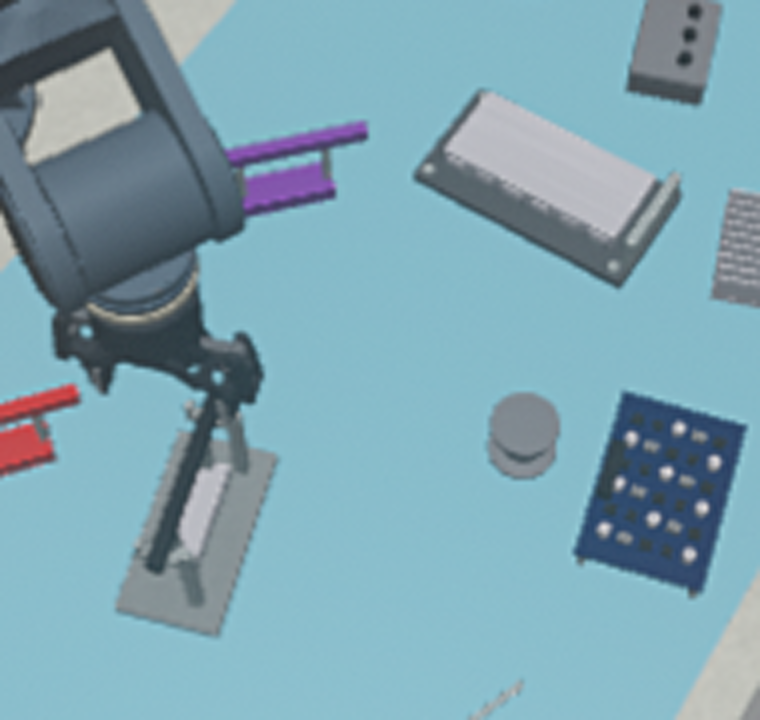

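The tool hangs level in both hooks: bar seen at wrist (260,105)–(260,265), centred to about 1 mm, its top at about 0.115 m. The plate is free, bystanders look unmoved, and the gripper is clear. Handing in.

```bash
python3 -c "
from cell import robot
print(robot.finish_job())"
```

```text
the job is handed in; nothing more can be done
None
```

I lapped the plate in one unbroken stroke, hung the tool on both hooks and handed the job in at about 25.5 s. No verdict was reported.

- **Stroke:** it ran from about x = −70 mm (open end) to +72 mm (fence end) in the fixture's frame. The sole stayed flat and the bar square. Wrist force plus the tool's own weight (about 3 N) came to about 8.5–10 N, so the plate was sunk about 5–6 mm throughout. I lifted only at the fence end.
- **Hanging:** I let go only after the force rise and the pictures showed both bar ends down in their hooks. The last pictures show the bar level between lips and posts. It is centred on the stand to about 1 mm, with its top at about 0.115 m (0.116 m expected). The plate is back up, the bystanders I could see look unmoved, and the gripper is clear at 0.21 m.

**Checks that disagreed:**
- The first grasp closed on nothing. The fingertips proved to be about 17 mm behind the reported TCP, not 17 mm ahead as stated. I opened and gripped again 31 mm lower, and the bench and plate contact heights agreed with that.
- The scene and wrist cameras differed by about 4–5 mm in y. I worked from the wrist camera.

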